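Fill the emergency lantern's empty cell wells and hold its lamp head at the test mark

TASK

Get the emergency lantern ready for its lamp test: put spare cells from the caddy into whichever of its wells are empty, button up and fully home, then set the lamp head down over the cells with its pointers at the pins and twist it clockwise to the half-way mark, without going on to the lock click. The head springs back if let go, so finish still gripping it, holding it fully down and steady at half-way; leave the spare that is not needed standing in the caddy and the other things on the table where they are.

Things in the scene. Friction and masses are not known exactly. Their poses are not given: they have to be found in the camera images.
- lantern: Battery base of an emergency lantern, fixed to the table: grey foot 124 mm across, 4 high; aluminium switch ring 100 across, its top 10 above the table (two small tabs to 16); black round collar 86 across, its flat top (the deck, with the cell wells) 34 above the table, rim tapered to 80 across. Origin on the collar's axis at table height; x points to one of the two bayonet pins.
- pin (a point): Outer end of one of the lantern's two steel bayonet pins, 6 mm thick, sticking out 5.5 mm from the collar at the lantern's +x and -x sides, alike, centre 23 mm above the table. One raised white bar on the foot below each pin marks where the head's pointers go in.
- half_mark (a point): Half-way mark: a pair of raised white bars on the lantern's foot, 4 mm above the table, 40 degrees clockwise (seen from above) of the pin, 59 mm from the axis; a like pair opposite. Three bars 79 degrees clockwise of each pin mark the lock. A head pointer stands over these marks as the head turns.
- well0 (a point): Centre of the mouth of cell well 0 in the lantern's deck, 34 mm above the table, 22 mm from the collar's axis, 120 degrees apart. Bore 29 mm (mouth chamfered to 33), 22 mm deep (floor 12 mm above the table). Empty, or holds an upright cell whose top is then 62 mm above the table. One or two of the three wells start empty.
- well1 (a point): Centre of the mouth of cell well 1 in the lantern's deck, 34 mm above the table, 22 mm from the collar's axis, 120 degrees apart. Bore 29 mm (mouth chamfered to 33), 22 mm deep (floor 12 mm above the table). Empty, or holds an upright cell whose top is then 62 mm above the table. One or two of the three wells start empty.
- well2 (a point): Centre of the mouth of cell well 2 in the lantern's deck, 34 mm above the table, 22 mm from the collar's axis, 120 degrees apart. Bore 29 mm (mouth chamfered to 33), 22 mm deep (floor 12 mm above the table). Empty, or holds an upright cell whose top is then 62 mm above the table. One or two of the three wells start empty.
- cell_a_mid (a point): Centre (25 mm above its foot) of one of four alike size-C cells: upright cylinder, 26 mm diameter, 50 mm long, foot edge bevelled, small brass button on top, 66 g, z along its axis. Starts in a lantern well or as a spare in the caddy; in both its foot is 12 mm and its top 62 mm above the table.
- cell_b_mid (a point): Centre (25 mm above its foot) of one of four alike size-C cells: upright cylinder, 26 mm diameter, 50 mm long, foot edge bevelled, small brass button on top, 66 g, z along its axis. Starts in a lantern well or as a spare in the caddy; in both its foot is 12 mm and its top 62 mm above the table.
- cell_c_mid (a point): Centre (25 mm above its foot) of one of four alike size-C cells: upright cylinder, 26 mm diameter, 50 mm long, foot edge bevelled, small brass button on top, 66 g, z along its axis. Starts in a lantern well or as a spare in the caddy; in both its foot is 12 mm and its top 62 mm above the table.
- cell_d_mid (a point): Centre (25 mm above its foot) of one of four alike size-C cells: upright cylinder, 26 mm diameter, 50 mm long, foot edge bevelled, small brass button on top, 66 g, z along its axis. Starts in a lantern well or as a spare in the caddy; in both its foot is 12 mm and its top 62 mm above the table.
- caddy: Grey spare-cell caddy fixed to the table: block 150 (its x) x 52 (its y) x 30 mm high with three pockets along its x at -44, 0 and +44 mm, 29 mm in diameter, floor 12 mm above the table. Origin under its centre. Two or three pockets hold spares, always one spare more than needed; spares stand 32 mm proud of it.
- head_bar (a point): Loose lamp head, 110 mm across, 137 high, about 0.3 kg, standing upright on its skirt on the table. Point: centre of the black carrying bar on top, on the head's axis, 128 mm above the skirt's lower edge. Bar 66 long (head's x), 16 wide (y), 18 high, 16 mm free below it. Put fully down on the collar, this point is 139.5 mm above the table and the skirt's edge 11.5 mm.
- skirt_pointer (a point): Lower end of one of the head's two white pointers, on the skirt at its +x and -x, 55 mm from the axis, 6 mm above the edge. Below each is a 17 mm gap in the skirt's inward lip; the gaps pass the pins with head x along lantern x, either way round, within 6 degrees. The skirt has about 3 mm play round the collar. Once down, the head turns clockwise with its lip under the pins.
- switch (a joint): Angle (rad) of the sprung switch ring that the head pushes round: 0 at rest, grows as the head turns clockwise after about 0.11 rad of free play; 0.585 with the head at the half-way mark (40 degrees). The spring resists with 0.06 N m at the start, 0.15 half-way, and turns the head back if let go. At about 1.23 rad (79 degrees) a spring pin clicks up and locks the head.
- radio: Bystander: red handheld radio lying on its back, 62 x 118 x 36 plus aerial mm; origin at its underside.
- whistle: Bystander: orange plastic whistle, 45 x 22 x 18 mm; origin at its underside.
- shackle: Bystander: steel bow shackle lying flat, about 65 x 48 x 16 mm; origin at its underside.
- mug: Bystander: white ceramic mug, 72 across, 80 high mm; origin at its underside.
- compass: Bystander: round rubber-cased hand compass, 74 across, 34 high mm; origin at its underside.
- parallel_rule: Bystander: clear parallel rule lying flat, 300 x 61 x 5 mm; origin at its underside.

How it is judged:
By the outcome, as a careful person would: the job done as asked, in the order asked, and still so for the second after the job is handed in, while the arm keeps its last pose, push and grip.
It also fails if it takes over 72 s, if anything falls off the work surface, if the arm or the gripper's body presses on something with over 40 N, if the wrist force passes 120 N, or if a joint passes its speed limit or range.

ROBOT

A 6-joint arm with a two-finger parallel gripper is mounted at the origin on the work surface. World frame = base frame: x ahead of the robot, y to its left, z up, the work surface at z = 0. Lengths are in mm, angles in rad, forces in N, time in s.
With the tool pointing down it reaches from about 350 to 875 mm from the base axis. Payload 4.2 kg.
Tool frame: the origin (TCP) lies on the mounting face of the last link; the fingertips stand 173 mm ahead of it and the grasp point (between the pads) lies grip_point_offset ahead of it (grip_point_offset is the distance from the TCP to the grasp point, in mm); z points along the fingers, y is the line along which they close (so a half turn about z gives the same grasp; the last joint's range is limited). The gripper opens to 85 mm and grips with 20 to 120 N. Pads are 22 mm wide; open, the fingers measure 114 mm over their backs; the gripper's body (76 mm by 85 mm) begins 54 mm behind the grasp point. The pads swing forward as they close: fully open they stand 13 mm farther back than shut.
Start: joints at [-1.039, 0.385, 0.008, 0, -1.194, -0.259], TCP at [168.41, -601.862, 404.712] pointing down, gripper open.
Joint ranges: [-3.14, 3.14], [-1.21, 2.06], [-1.07, 1.41], [-3.16, 2.05], [-2.99, -0.16], [-3.1, 3.1]. Speed limits (rad/s): [2.79, 2.79, 3.14, 3.14, 3.14, 3.14].

INTERFACE

Orientations are given as a unit quaternion [x, y, z, w].
In Python, from bench import read_state, get_image, job_done, recognise, place_of, grip_point_offset gives the robot as it stands. The module is installed in compiled form; this text tells all that it offers.
- The arm moves only by the tool carry_out, never from a script. Its arguments are lists of equal length, an entry for each row: "slide": the shift along the tool's x, y, z in m, a list of three; "roll": the turn about the tool's z in degrees; "claw": the finger opening in m, from 0 to 0.0854. A call has 1 to 8 rows; each row is the pose to reach, as a shift and turn from the pose commanded when the call began, along the tool's axes at that moment; what a row does not reach only later rows make up. A row lasts 1/8 s, in which the tool goes at most 62.5 mm and 10.7 degrees, less where a joint would pass 70% of its speed; a pose out of reach is approached as far as the arm can. A call with a gripper value outside its range is refused whole. The fingers move at their own pace and stop on an object; the grip force is fixed at half the most. Time passes only in rows, so rows that repeat a pose let the fingers close. It gives the time, the measured TCP pose, the force, the opening and the grip force at its end, in the units of the state.
- read_state(): the state, without advancing time (a new reading comes with each control period).
- get_image(name): name is "side" or "top"; returns a dict with "img" (400x640x3 uint8, red, green, blue), "z_map" (400x640 float32, mm along the optical axis (not along the pixel's ray), 0 where there is no reading), "mtx" (3x3 intrinsics, pixels), "world_from_camera" (4x4, takes a point from camera to world coordinates). Camera axes: x right, y up, looking along -z (the intrinsics and any distortion apply to the point x, -y, -z); pixel columns grow to the right and rows downward; lengths in mm; the calibration is good to about 2 mm. A picture is of the moment at which its call begins.
- job_done(): hands the job in; it is judged then, once.
Trained networks look in a picture, given as the dict that the camera call returned (one of the last four; its "shot" number tells which), for a name from the list of things; names that differ only in an ending like _2 or _b are one class to them, and where a whole thing is asked for, a point or a joint stands for the part that bears it (a point fixed in the world has none). Each returns a list of dicts, best first, with "conf" (0 to 1); they miss things now and then, are a little off and sometimes report something else, mostly with a low value. They report only what shows in the picture. A call takes as long as a camera call.
- recognise(picture, thing): "at" ([column, row] in pixels, amid what is visible of it).
- place_of(picture, thing): "at" ([column, row] in pixels: a listed point, or the origin of a listed thing).
The state is a dict: "clock": time; "joints": joint angles; "joint_vel": joint speeds; "joint_efforts": joint torques, N m; "position": TCP position; "ee_rot": TCP orientation; "contact_force": force on the tool from outside, world axes, zero at the start; "wrist_torque": the same for the moment, N m; "gripper_width": finger opening in mm; "grasp_force": force on a finger pad.
Only numpy, scipy, OpenCV 4.12 (cv2) and the standard library are available. Lean on these libraries where they do the work, as an engineer would, in place of code of your own. Each camera call takes 0.05 s, during which the arm holds its last target. There are 200 camera calls.

## Working session

There is one attempt and no reset: what is moved stays moved. The work goes in short steps, Python scripts to look and compute and a tool call to move; the robot and the scene stay as the last step left them, time stands still between calls to the robot, and variables do not carry over. Pictures are saved under pics/ and viewed, at most 13 in all, crops included, and the job is handed in when it is done.

Besides the shell and the picture viewer there is one more tool, called after ">>>" as a command line: name --pt "numbers of a row" for each row, then --argument value for the rest. carry_out: Moves the arm, as the interface text tells. Its arguments: {"type":"object","properties":{"slide":{"type":"array"},"roll":{"type":"array"},"claw":{"type":"array"}},"required":["slide","roll","claw"]}

```bash
mkdir -p pics
cat > h.py <<'E'
import numpy as np, cv2
from bench import *
def ray(p,uv):
    K=p["mtx"];T=p["world_from_camera"]
    d=np.array([(uv[0]-K[0,2])/K[0,0],-(uv[1]-K[1,2])/K[1,1],-1.0])
    return T[:3,3],T[:3,:3]@d
def atz(p,uv,z):
    o,d=ray(p,uv); return o+d*(z-o[2])/d[2]
def depth(p,uv):
    o,d=ray(p,uv); return o+d*p["z_map"][int(round(uv[1])),int(round(uv[0]))]
def save(p,n,box=None,s=1):
    im=p["img"][:,:,::-1]
    if box: im=im[box[1]:box[3],box[0]:box[2]]
    cv2.imwrite("pics/"+n,cv2.resize(im,None,fx=s,fy=s,interpolation=cv2.INTER_CUBIC))
E
python3 - <<'E'
from h import *
np.set_printoptions(precision=1,suppress=True)
print(read_state(),grip_point_offset)
for n in("top","side"):
    p=get_image(n);save(p,n+"0.png");print(n,p["mtx"],p["world_from_camera"])
    for t,z in(("lantern",0),("pin",23),("half_mark",4),("well0",34),("cell_a_mid",37),("caddy",0),("head_bar",128),("skirt_pointer",6)):
        for r in place_of(p,t)[:5]: print(t,np.array(r["at"]),round(r["conf"],2),atz(p,r["at"],z))
E
```

```text
{'clock': 0.0, 'joints': array([-1. ,  0.4,  0. , -0. , -1.2, -0.3]), 'joint_vel': array([ 0., -0.,  0., -0.,  0., -0.]), 'joint_efforts': array([ -0. , -39.2,  18.8,   4.2,  -0. ,   0. ]), 'position': array([ 168.4, -601.7,  403.6]), 'ee_rot': array([-0.1,  1. ,  0. , -0. ]), 'contact_force': array([-0.2, -0.6,  0.6]), 'wrist_torque': array([ 0.,  0., -0.]), 'grasp_force': 0.0, 'gripper_width': 85.48189251457931} 154.70000000000002
top [[405.9   0.  321.8]
 [  0.  405.9 202. ]
 [  0.    0.    1. ]] [[  -0.     1.    -0.1  490.8]
 [  -1.    -0.    -0.    75.8]
 [  -0.     0.1    1.  1113. ]
 [   0.     0.     0.     1. ]]
lantern [343.7 223. ] 0.45 [510.1  25.2   0. ]
pin [355.3 205.2] 0.81 [557.   -5.8  23. ]
half_mark [365.1 212.2] 0.84 [538.5 -33.6   4. ]
well0 [356.2 211.3] 0.9 [540.  -7.  34.]
well0 [346.8 230.2] 0.76 [490.3  19.   34. ]
well0 [342.6 221.3] 0.68 [514.1  29.6  34. ]
cell_a_mid [352.5 232. ] 0.52 [485.3   4.2  37. ]
cell_a_mid [365.  212.5] 0.37 [536.3 -30.   37. ]
caddy [430.3 231.4] 0.86 [ 483.4 -210.4    0. ]
caddy [371.5 274.1] 0.25 [370.5 -47.3   0. ]
head_ba
[... 210 characters left out ...]
  324.6]
 [  0.  511.3 190.3]
 [  0.    0.    1. ]] [[   1.     0.2   -0.2  351. ]
 [  -0.3    0.6   -0.7 -827.9]
 [  -0.     0.8    0.6  874.7]
 [   0.     0.     0.     1. ]]
lantern [303.4 244.3] 0.72 [509.9  13.4  -0. ]
pin [328.7 243. ] 0.6 [563.1 -21.   23. ]
half_mark [325.  254.5] 0.69 [549.7 -36.4   4. ]
well0 [316.1 241.3] 0.84 [534.  -18.2  34. ]
well0 [300.9 235.9] 0.82 [504.4   8.7  34. ]
well0 [303.4 226.2] 0.79 [517.5  38.8  34. ]
cell_a_mid [296.1 235.3] 0.74 [493.6  10.8  37. ]
cell_a_mid [315.4 324.2] 0.47 [ 475.8 -239.6   37. ]
caddy [314.3 323.8] 0.98 [ 479.4 -212.1   -0. ]
head_bar [268.6 139. ] 0.8 [487.3 287.4 128. ]
skirt_pointer [280.8 183.8] 0.58 [502.4 246.3   6. ]
```

View pics/top0.png

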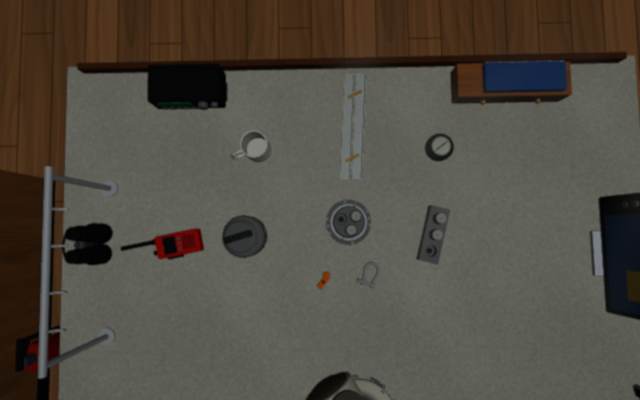

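View pics/side0.png

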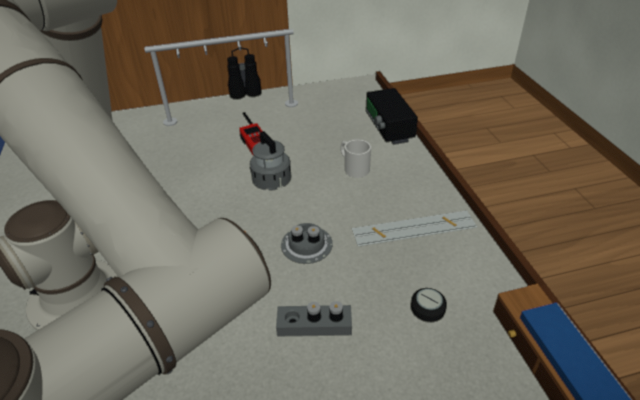

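Run:
```python
from h import *
p=get_image("top");q=get_image("side")
def c(p,x,y,w,h,s): return cv2.resize(p["img"][y:y+h,x:x+w,::-1],(w*s,h*s),interpolation=cv2.INTER_CUBIC)
A=np.hstack([c(p,320,192,60,60,5),c(p,405,200,50,60,5),c(p,215,205,48,60,5)][:3])
A=A[:, :790]
B=np.hstack([c(q,272,215,70,60,5),c(q,245,125,50,60,5),c(q,272,295,85,60,5)[:, :190]])[:, :790]
w=min(A.shape[1],B.shape[1]);cv2.imwrite("pics/z0.png",cv2.convertScaleAbs(np.vstack([A[:,:w],B[:,:w]]),alpha=1.5))
```

```text
(no output)
```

View pics/z0.png

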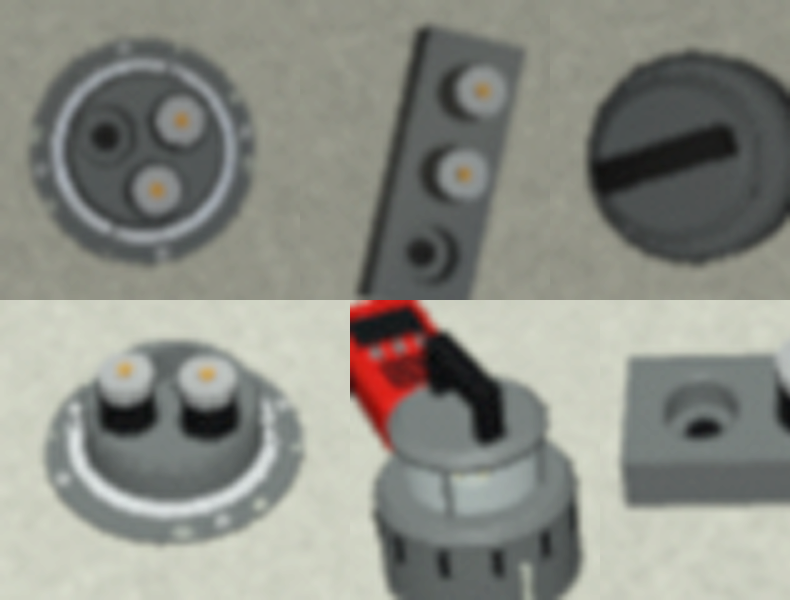

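```bash
cat >> h.py <<'E'
def rect(p,c,z,R=75,s=4):
    # orthorectify plane z, image col = world x, row = -world y, s px/mm
    n=2*R*s; g=np.mgrid[0:n,0:n].astype(float)
    X=np.stack([c[0]-R+g[1]/s, c[1]+R-g[0]/s, np.full((n,n),z)],-1)
    T=np.linalg.inv(p["world_from_camera"]); C=X@T[:3,:3].T+T[:3,3]; K=p["mtx"]
    u=K[0,2]+K[0,0]*C[...,0]/-C[...,2]; v=K[1,2]-K[1,1]*C[...,1]/-C[...,2]
    return cv2.remap(p["img"],u.astype(np.float32),v.astype(np.float32),cv2.INTER_CUBIC)[:,:,::-1]
E
python3 - <<'E'
from h import *
np.set_printoptions(precision=1,suppress=True)
c=(513,10)
I=[]
for n in("top","side"):
    p=get_image(n)
    # buttons
    hsv=cv2.cvtColor(p["img"],cv2.COLOR_RGB2HSV)
    m=((hsv[...,0]>8)&(hsv[...,0]<28)&(hsv[...,1]>90)&(hsv[...,2]>70)).astype(np.uint8)
    k,l,st,ce=cv2.connectedComponentsWithStats(m)
    for i in range(1,k):
        w=atz(p,ce[i],62)
        if st[i,4]<60 and abs(w[0]-500)<120 and -280<w[1]<80: print(n,ce[i],st[i,4],w)
    for z in(4,34): I.append(cv2.resize(rect(p,c,z),(398,298) if 0 else (298,298)))
    r=rect(p,c,10)
cv2.imwrite("pics/r0.png",cv2.convertScaleAbs(np.vstack([np.hstack(I[:2]),np.hstack(I[2:])]),alpha=1.5))
E
```

```text
top [355.5 215.5] 4 [527.9  -2.8  62. ]
top [441.3 217.7] 3 [ 518.7 -224.1   62. ]
top [350.8 229.6] 5 [491.7  10.1  62. ]
top [437.5 234.5] 4 [ 475.5 -212.7   62. ]
side [296.5 228.5] 4 [495.   7.  62.]
side [313.  229.2] 4 [530.7  -5.9  62. ]
side [313.2 305.8] 6 [ 478.5 -214.5   62. ]
side [335.5 305.5] 4 [ 520.7 -225.8   62. ]
```

View pics/r0.png

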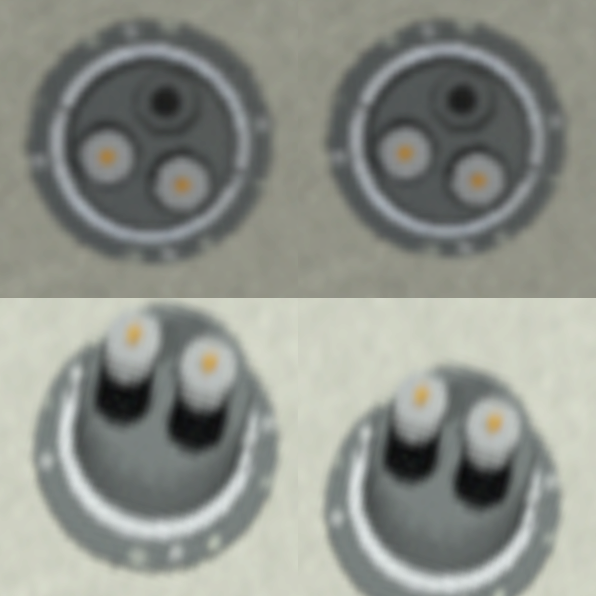

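Run:
```python
from h import *
from scipy.signal import find_peaks
np.set_printoptions(precision=1,suppress=True)
for n,c in(("top",(513.7,14)),("side",(516.3,11))):
  p=get_image(n)
  for t in range(2):  # refine centre with ring (outer radius 50 at z=10): bright edge
    g=cv2.cvtColor(rect(p,c,10,80,4),cv2.COLOR_BGR2GRAY).astype(np.float32)
    P=cv2.warpPolar(g,(320,720),(320,320),320,cv2.INTER_CUBIC) # rows angle(cw in img = -y) , cols r 0.25mm
    ring=P[:,170:212]; r=170+ring.argmax(1); v=ring.max(1)
    a=np.radians(np.arange(720)/2); ok=v>np.percentile(v,40)
    A=np.stack([np.cos(a),-np.sin(a),np.ones(720)],1)
    for _ in range(5):
        s=np.linalg.lstsq(A[ok],r[ok]/4,rcond=None)[0]; ok=ok&(abs(A@s-r/4)<1.5)
    c=(c[0]+s[0],c[1]+s[1])
  print(n,"centre",c,"r",s[2],ok.sum())
  g=cv2.cvtColor(rect(p,c,4,80,4),cv2.COLOR_BGR2GRAY).astype(np.float32)
  P=cv2.warpPolar(g,(320,720),(320,320),320,cv2.INTER_CUBIC)
  f=P[:,228:246].max(1); f=f-cv2.blur(f[:,None],(1,81))[:,0]
  pk,_=find_peaks(f,prominence=5,distance=4)
  print([(-(k/2),int(f[k])) for k in pk])
```

```text
top centre (np.float64(513.4220114420505), np.float64(13.088185292481732)) r 46.775765104538905 432
[(np.float64(-19.5), 8), (np.float64(-61.0), 8), (np.float64(-80.0), 3), (np.float64(-97.5), 9), (np.float64(-119.0), 2), (np.float64(-146.0), 2), (np.float64(-171.0), 10), (np.float64(-192.5), 4), (np.float64(-220.5), 3), (np.float64(-240.5), 12), (np.float64(-260.0), 4), (np.float64(-279.0), 13), (np.float64(-300.5), 1), (np.float64(-339.0), 3), (np.float64(-350.5), 5)]
side centre (np.float64(516.3702538477274), np.float64(9.604319893893305)) r 46.59495752016909 368
[(np.float64(-16.0), 10), (np.float64(-29.5), 2), (np.float64(-58.5), 16), (np.float64(-67.0), 2), (np.float64(-80.0), 3), (np.float64(-100.5), 13), (np.float64(-124.5), 2), (np.float64(-151.0), 2), (np.float64(-172.5), 9), (np.float64(-202.0), 7), (np.float64(-223.5), 10), (np.float64(-241.0), 0), (np.float64(-267.5), 26), (np.float64(-295.5), 20), (np.float64(-347.5), 15)]
```

Run:
```python
from h import *
o=[]
for n,c in(("top",(513.5,13.1)),("side",(516.4,9.6))):
  p=get_image(n)
  g=rect(p,c,4,80,4)
  P=cv2.warpPolar(g,(320,720),(320,320),320,cv2.INTER_CUBIC)[:,156:256]
  P=P.transpose(1,0,2); P=np.hstack([P,P[:,:80]])
  P=cv2.resize(P,(800,150)).copy()
  P=cv2.normalize(P,None,0,255,cv2.NORM_MINMAX)
  for k in range(0,400,20): cv2.line(P,(k*2,140),(k*2,149),(0,0,255),1)
  o.append(P)
  # single/pair/triple comb scores
  L=P
cv2.imwrite("pics/p0.png",np.vstack(o))
```

```text
(no output)
```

View pics/p0.png

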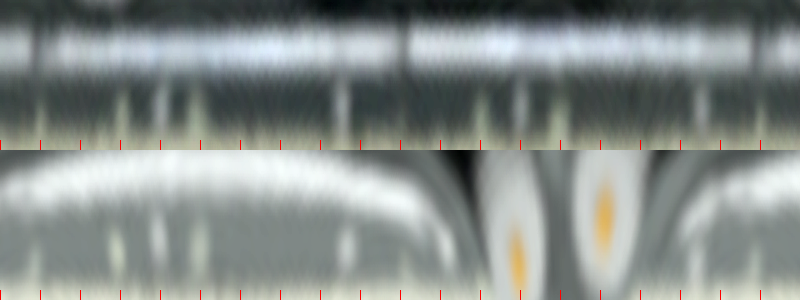

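```bash
cat >> h.py <<'E'
from scipy.spatial.transform import Rotation as Ro
def go(x,y,z,ya,ref=None):
    """grasp point target (mm), tool-y line angle ya deg (mod 180). prints slide(m), roll(deg)"""
    s=read_state(); R=Ro.from_quat(s["ee_rot"]).as_matrix(); t=np.array(s["position"])
    gp=t+R[:,2]*grip_point_offset
    d=R.T@(np.array([x,y,z])-gp)/1000
    cur=np.degrees(np.arctan2(R[1,1],R[0,1])); roll=(cur-ya+90)%180-90
    print("gp",gp.round(1),"tooly",round(cur,1),"slide",d.round(4),"roll",round(roll,1),"or",round(roll-180*np.sign(roll),1),"q",np.round(s["joints"],2),"tilt",np.round(R[:,2],4),"t",s["clock"])
E
python3 - <<'E'
from h import *
p=get_image("top")
for b in ((519.7,-225),(477,-213.6)): go(*b,54.5,75)
# head bar by dark pixels in top
T=p["world_from_camera"]
g=cv2.cvtColor(rect(p,(488,290),137,60,4),cv2.COLOR_BGR2GRAY)
m=(g<np.percentile(g,3)+12).astype(np.uint8); k,l,st,ce=cv2.connectedComponentsWithStats(m); i=1+st[1:,4].argmax()
print(cv2.minAreaRect(np.argwhere(l==i)[:,::-1].astype(np.float32)),st[i])
ys,xs=np.nonzero(l==i); q=np.stack([xs/4-60,60-ys/4],1); w,v=np.linalg.eigh(np.cov(q.T)); a=v[:,1]
e=q@a; print("ctr",q.mean(0)+[488,290],"ang",np.degrees(np.arctan2(a[1],a[0])),e.min(),e.max())
q=get_image("side")
g=cv2.cvtColor(rect(q,(488,290),137,60,4),cv2.COLOR_BGR2GRAY)
m=(g<np.percentile(g,3)+12).astype(np.uint8); k,l,st,ce=cv2.connectedComponentsWithStats(m); i=1+st[1:,4].argmax()
print(cv2.minAreaRect(np.argwhere(l==i)[:,::-1].astype(np.float32)),st[i])
E
```

```text
gp [ 168.4 -601.9  250. ] tooly 105.6 slide [-0.4398  0.2683  0.1955] roll 30.6 or -149.4 q [-1.04  0.38  0.01 -0.   -1.19 -0.26] tilt [ 0.  0. -1.] t 1.35
gp [ 168.4 -601.9  250. ] tooly 105.6 slide [-0.4018  0.2908  0.1955] roll 30.6 or -149.4 q [-1.04  0.38  0.01 -0.   -1.19 -0.26] tilt [ 0.  0. -1.] t 1.35
((204.13739013671875, 250.9390106201172), (278.45648193359375, 72.27676391601562), 75.78727722167969) [  138   113   131   276 16212]
ctr [479.72959845 288.36995744] ang 106.07991609197221 -34.942042294642796 34.74455415324997
((199.26629638671875, 320.96905517578125), (337.26934814453125, 104.33251953125), 72.75853729248047) [  140   151   132   329 23527]
```

Run:
```python
from h import *
for n in("top","side"):
    p=get_image(n);T=p["world_from_camera"];K=p["mtx"];Z=p["z_map"]
    v,u=np.mgrid[0:400,0:640]; C=np.stack([(u-K[0,2])/K[0,0]*Z,-(v-K[1,2])/K[1,1]*Z,-Z],-1)
    W=C@T[:3,:3].T+T[:3,3]
    near=(Z>0)&(np.hypot(W[...,0]-485,W[...,1]-288)<90)
    for lo,hi in((131,145),(95,110),(60,95),(20,200)):
        q=W[near&(W[...,2]>lo)&(W[...,2]<hi)]
        if len(q)>5:
            r=cv2.minAreaRect(q[:,:2].astype(np.float32)); print(n,lo,hi,len(q),q.mean(0).round(1),np.round(r[0],1),np.round(r[1],1),round(r[2],1))
```

```text
top 131 145 181 [480.8 289.8 137.9] [480.9 289.8] [16.1 65.1] 16.2
top 95 110 728 [480.7 288.1 103.4] [480.5 289.6] [84.9 82.3] 1.6
top 60 95 382 [482.3 271.6  63.8] [480.9 291.4] [105.8 105.5] 81.6
top 20 200 1468 [481.1 281.4  91.7] [480.8 290.7] [109.5 108.8] 79.7
side 131 145 101 [482.7 284.7 135.2] [482.7 286.9] [16.8 65.2] 16.0
side 95 110 388 [479.2 276.9 101.1] [482.1 282.7] [77.7 84.6] 80.0
side 60 95 439 [479.4 262.5  70.2] [480.3 273.1] [ 74.4 102.2] 80.8
side 20 200 1577 [479.6 263.1  74.9] [480.8 275.4] [ 92.6 110.1] 80.0
```

>>> carry_out --pt "-0.05 0.03 0.01" --pt "-0.1 0.06 0.02" --pt "-0.15 0.09 0.04" --pt "-0.2 0.12 0.06" --pt "-0.25 0.15 0.08" --pt "-0.3 0.18 0.1" --pt "-0.35 0.21 0.11" --pt "-0.4 0.24 0.12" --roll '[5, 10, 15, 20, 25, 30.6, 30.6, 30.6]' --claw '[0.07, 0.07, 0.07, 0.07, 0.07, 0.07, 0.07, 0.07]'

```text
clock: 2.5
position: [490.2, -261.4, 284.6]
ee_rot: [0.13, 0.992, -0.0, 0.0]
contact_force: [0.7, -0.9, -1.1]
gripper_width: 70.0
grasp_force: 0.0
```

Run:
```python
from h import *
go(519.7,-225,54.5,75)
```

```text
gp [ 490.3 -261.5  129.9] tooly 75.1 slide [-0.019   0.0428  0.0754] roll 0.1 or -179.9 q [-0.2   0.39 -0.33  0.   -0.86 -1.63] tilt [ 4.e-04 -3.e-04 -1.e+00] t 2.5
```

>>> carry_out --pt "-0.019 0.043 0.0" --pt "-0.019 0.043 0.0" --pt "-0.019 0.043 0.04" --pt "-0.019 0.043 0.075" --pt "-0.019 0.043 0.075" --pt "-0.019 0.043 0.075" --pt "-0.019 0.043 0.075" --pt "-0.019 0.043 0.075" --roll '[0, 0, 0, 0, 0, 0, 0, 0]' --claw '[0.07, 0.07, 0.07, 0.07, 0.07, 0.015, 0.015, 0.015]'

```text
clock: 3.5
position: [519.0, -226.3, 211.5]
ee_rot: [0.13, 0.991, 0.0, 0.002]
contact_force: [0.3, 0.5, 3.7]
gripper_width: 24.1
grasp_force: 58.1
```

>>> carry_out --pt "0 0 0" --pt "0 0 0" --pt "0 0 0" --roll '[0, 0, 0]' --claw '[0.015, 0.015, 0.015]'

```text
clock: 3.88
position: [519.1, -226.3, 211.4]
ee_rot: [0.13, 0.992, -0.0, 0.002]
contact_force: [-1.2, 2.2, 6.2]
gripper_width: 23.8
grasp_force: 58.3
```

Run:
```python
from h import *
p=get_image("side");q=get_image("top")
c=lambda p,x,y,w,h:cv2.resize(p["img"][y:y+h,x:x+w,::-1],(390,390),interpolation=cv2.INTER_CUBIC)
cv2.imwrite("pics/g1.png",cv2.convertScaleAbs(np.hstack([c(p,285,235,110,110),c(q,400,180,80,80)]),alpha=1.4))
```

```text
(no output)
```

View pics/g1.png

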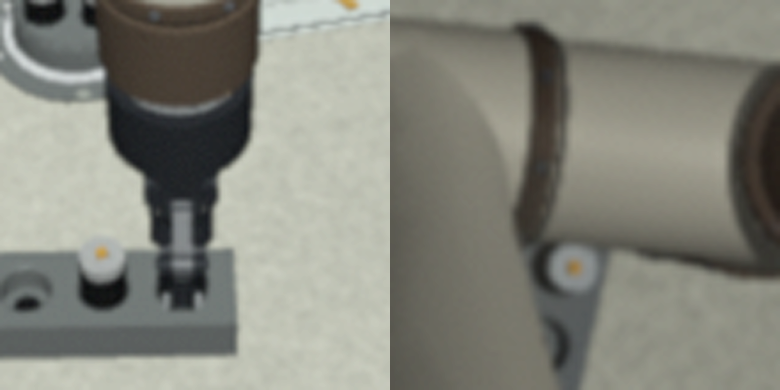

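>>> carry_out --pt "0 0 -0.03" --pt "0 0 -0.07" --pt "0 0 -0.08" --pt "0 0 -0.08" --roll '[0, 0, 0, 0]' --claw '[0.015, 0.015, 0.015, 0.015]'

```text
clock: 4.47
position: [518.1, -226.3, 290.0]
ee_rot: [0.13, 0.991, 0.0, 0.0]
contact_force: [-0.6, 0.5, -1.0]
gripper_width: 23.8
grasp_force: 58.7
```

Run:
```python
from h import *
go(522.4,33,133,160.5); s=read_state(); print(s["gripper_width"],s["contact_force"])
```

```text
gp [ 518.3 -226.3  135.3] tooly 75.0 slide [0.0631 0.2515 0.0023] roll -85.5 or 94.5 q [-0.13  0.39 -0.3  -0.   -0.88 -1.71] tilt [ 9.e-04  2.e-04 -1.e+00] t 4.475
23.817887347550098 [-0.55212931  0.45601958 -1.00156304]
```

>>> carry_out --pt "0.008 0.03 0" --pt "0.016 0.065 0" --pt "0.025 0.1 0" --pt "0.034 0.135 0" --pt "0.043 0.17 0" --pt "0.051 0.205 0" --pt "0.058 0.23 0" --pt "0.063 0.2515 0" --roll '[-10.6, -21.2, -31.8, -42.4, -53, -63.6, -74.2, -84.8]' --claw '[0.015, 0.015, 0.015, 0.015, 0.015, 0.015, 0.015, 0.015]'

```text
clock: 5.48
position: [521.8, 33.9, 287.8]
ee_rot: [-0.575, 0.818, 0.001, -0.002]
contact_force: [0.9, 0.4, -1.1]
gripper_width: 24.0
grasp_force: 58.7
```

Run:
```python
from h import *
p=get_image("side");q=get_image("top")
go(522.4,33,60,160.5)
for n,p in(("side",p),("top",q)):
  for t,z in(("cell_a_mid",113-2.2),("well0",34)):
    for r in place_of(p,t)[:4]: print(n,t,np.round(r["at"],1),round(r["conf"],2),atz(p,r["at"],z).round(1))
c=lambda p,x,y,w,h:cv2.resize(p["img"][y:y+h,x:x+w,::-1],(390,390),interpolation=cv2.INTER_CUBIC)
cv2.imwrite("pics/g2.png",cv2.convertScaleAbs(np.hstack([c(p,265,160,100,100) if 0 else c(get_image("side"),265,160,100,100),c(q,310,180,80,80)]),alpha=1.4))
```

```text
gp [521.7  34.2 133.3] tooly 160.0 slide [ 0.0008 -0.0013  0.0733] roll -0.5 or 179.5 q [ 0.38  0.33 -0.4  -0.   -0.84 -0.72] tilt [-3.e-03 -8.e-04 -1.e+00] t 5.575
side cell_a_mid [296.3 235.1] 0.61 [481.5 -62.6 110.8]
side well0 [296.4 237.2] 0.83 [493.4   7.5  34. ]
side well0 [319.3 240.8] 0.7 [541.5 -18.6  34. ]
side well0 [304.1 228.6] 0.61 [517.2  30.4  34. ]
top well0 [347.9 229. ] 0.56 [493.5  16.   34. ]
```

View pics/g2.png

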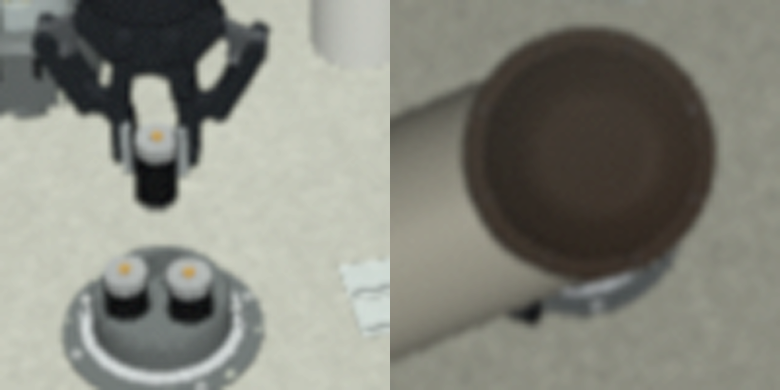

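Run:
```python
from h import *
p=get_image("side")
hsv=cv2.cvtColor(p["img"],cv2.COLOR_RGB2HSV)
m=((hsv[...,0]>8)&(hsv[...,0]<28)&(hsv[...,1]>80)&(hsv[...,2]>70)).astype(np.uint8); m[:180]=0;m[210:]=0;m[:,:290]=0;m[:,320:]=0
v,u=np.nonzero(m); print(u.mean(),v.mean(),len(u),atz(p,(u.mean(),v.mean()),138.6),depth(p,(u.mean(),v.mean())))
```

```text
305.0 194.25 4 [523.99889993  30.43637485 138.6       ] [524.21394713  31.50320078 137.68506545]
```

>>> carry_out --pt "0 0 0.03" --pt "0 0 0.045" --pt "0 0 0.052" --pt "0 0 0.058" --pt "0 0 0.064" --pt "0 0 0.07" --pt "0 0 0.075" --pt "0 0 0.077" --roll '[0, 0, 0, 0, 0, 0, 0, 0]' --claw '[0.015, 0.015, 0.015, 0.015, 0.015, 0.015, 0.015, 0.015]'

```text
clock: 6.88
position: [523.2, 33.3, 213.0]
ee_rot: [-0.573, 0.82, -0.0, 0.001]
contact_force: [2.1, 2.1, 1.3]
gripper_width: 24.0
grasp_force: 58.8
```

>>> carry_out --pt "0 0 0.001" --pt "0 0 0.001" --roll '[0, 0]' --claw '[0.015, 0.015]'

```text
clock: 7.12
position: [523.1, 33.2, 212.1]
ee_rot: [-0.573, 0.82, -0.0, 0.001]
contact_force: [4.0, 2.8, -0.1]
gripper_width: 24.4
grasp_force: 58.6
```

>>> carry_out --pt "0 0 0.001" --pt "0 0 0.002" --pt "0 0 0.002" --roll '[0, 0, 0]' --claw '[0.015, 0.015, 0.015]'

```text
clock: 7.5
position: [523.1, 33.3, 211.4]
ee_rot: [-0.573, 0.82, -0.001, 0.001]
contact_force: [1.2, 3.4, 10.3]
gripper_width: 24.1
grasp_force: 59.7
```

Seated (force 10 N at the expected height). Release and rise.

>>> carry_out --pt "0 0 0" --pt "0 0 0" --pt "0 0 0" --pt "0 0 -0.02" --pt "0 0 -0.07" --pt "0 0 -0.12" --pt "0 0 -0.17" --pt "0 0 -0.19" --roll '[0, 0, 0, 0, 0, 0, 0, 0]' --claw '[0.045, 0.045, 0.045, 0.045, 0.05, 0.06, 0.06, 0.06]'

```text
clock: 8.5
position: [522.5, 32.7, 402.8]
ee_rot: [-0.572, 0.82, -0.001, 0.002]
contact_force: [-0.6, 0.1, -0.5]
gripper_width: 60.4
grasp_force: 0.0
```

Run:
```python
from h import *
go(481.8,288.3,245,16)
p=get_image("side")
hsv=cv2.cvtColor(p["img"],cv2.COLOR_RGB2HSV)
m=((hsv[...,0]>8)&(hsv[...,0]<28)&(hsv[...,1]>80)&(hsv[...,2]>70)).astype(np.uint8)
m[:205]=0;m[250:]=0;m[:,:285]=0;m[:,330:]=0
k,l,st,ce=cv2.connectedComponentsWithStats(m)
for i in range(1,k): print(ce[i],st[i,4],atz(p,ce[i],62).round(1),depth(p,ce[i]).round(1))
```

```text
gp [523.1  32.9 248.1] tooly 159.8 slide [-0.2255  0.1268  0.0032] roll -36.2 or 143.8 q [ 0.37  0.21 -0.24  0.   -1.11 -0.73] tilt [ 0.004  0.001 -1.   ] t 8.5
[306.   218.75] 4 [523.6  32.7  62. ] [523.8  33.7  61.1]
[296.5 228.5] 4 [495.   7.  62.] [496.   12.9  56.3]
[312.8 229.4] 5 [530.1  -6.3  62. ] [530.   -7.   62.7]
```

>>> carry_out --pt "-0.04 0.02 0" --pt "-0.08 0.04 0" --pt "-0.12 0.06 0" --pt "-0.16 0.09 0" --pt "-0.2 0.11 0" --pt "-0.2255 0.1268 0" --pt "-0.2255 0.1268 0.003" --pt "-0.2255 0.1268 0.003" --roll '[-8, -16, -24, -31, -36.2, -36.2, -36.2, -36.2]' --claw '[0.06, 0.06, 0.06, 0.06, 0.06, 0.06, 0.06, 0.06]'

```text
clock: 9.55
position: [481.0, 287.7, 395.3]
ee_rot: [0.799, -0.602, -0.0, 0.002]
contact_force: [0.3, 0.5, -0.4]
gripper_width: 59.5
grasp_force: 0.0
```

Run:
```python
from h import *
go(481.8,288.3,129,16.1)
```

```text
gp [480.7 287.4 240.6] tooly -164.0 slide [-0.0007 -0.0017  0.1116] roll -0.1 or 179.9 q [ 0.83  0.28 -0.17 -0.   -1.12 -0.55] tilt [-0.0024 -0.0022 -1.    ] t 9.55
```

>>> carry_out --pt "-0.001 -0.001 0.04" --pt "-0.001 -0.001 0.08" --pt "-0.001 -0.001 0.1" --pt "-0.001 -0.001 0.112" --pt "-0.001 -0.001 0.112" --pt "-0.001 -0.001 0.112" --pt "-0.001 -0.001 0.112" --pt "-0.001 -0.001 0.112" --roll '[0, 0, 0, 0, 0, 0, 0, 0]' --claw '[0.06, 0.06, 0.06, 0.06, 0.06, 0.005, 0.005, 0.005]'

```text
clock: 10.55
position: [482.1, 289.8, 285.8]
ee_rot: [0.799, -0.601, 0.0, -0.001]
contact_force: [-0.5, 0.1, 2.8]
gripper_width: 14.8
grasp_force: 59.7
```

>>> carry_out --pt "0 0 0" --pt "0 0 0" --pt "0 0 0" --pt "0 0 -0.03" --pt "0 0 -0.07" --pt "0 0 -0.1" --pt "0 0 -0.1" --pt "0 0 -0.1" --roll '[0, 0, 0, 0, 0, 0, 0, 0]' --claw '[0.005, 0.005, 0.005, 0.005, 0.005, 0.005, 0.005, 0.005]'

```text
clock: 11.55
position: [481.3, 289.1, 382.2]
ee_rot: [0.799, -0.602, -0.001, 0.002]
contact_force: [0.3, -0.5, -3.5]
gripper_width: 15.1
grasp_force: 59.1
```

```bash
cat > d.py <<'E'
from h import *
def bar(c,zlo,zhi):
  for n in("top","side"):
    p=get_image(n);T=p["world_from_camera"];K=p["mtx"];Z=p["z_map"]
    v,u=np.mgrid[0:400,0:640]; C=np.stack([(u-K[0,2])/K[0,0]*Z,-(v-K[1,2])/K[1,1]*Z,-Z],-1)
    W=C@T[:3,:3].T+T[:3,3]
    q=W[(Z>0)&(np.hypot(W[...,0]-c[0],W[...,1]-c[1])<75)&(W[...,2]>zlo)&(W[...,2]<zhi)]
    if len(q)>5:
        r=cv2.minAreaRect(q[:,:2].astype(np.float32)); print(n,len(q),q.mean(0).round(1),np.round(r[0],1),np.round(r[1],1),round(r[2],1),"zmin",q[:,2].min())
  return p
E
python3 - <<'E'
from d import *
s=read_state();print(s["gripper_width"],s["wrist_torque"],s["contact_force"])
go(515,12,245,70)
p=bar((482,288),70,300)
for t,z in(("head_bar",228),("skirt_pointer",106)):
    for n in ("side","top"):
        p=get_image(n)
        for r in place_of(p,t)[:3]: print(n,t,np.round(r["at"],1),round(r["conf"],2),atz(p,r["at"],z).round(1))
save(get_image("side"),"h1.png",(225,70,345,190),4)
E
```

```text
15.069441538452741 [0.0017167  0.04559115 0.01049845] [ 0.34674274 -0.45179116 -3.51202322]
gp [480.7 288.7 227.5] tooly -164.0 slide [ 0.2755  0.0433 -0.017 ] roll -54.0 or 126.0 q [ 0.83  0.3  -0.18 -0.   -1.1  -0.55] tilt [-0.0041 -0.0023 -1.    ] t 11.55
top 1331 [482.1 264.6 189.9] [485.  268.8] [120.7  72. ] 12.6 zmin 98.87156675629728
side 2676 [480.1 263.4 191.3] [478.4 277.6] [ 98.9 108.4] 61.0 zmin 93.85832394300144
side head_bar [263.  111.7] 0.64 [477.3 259.3 228. ]
side head_bar [305.  244.2] 0.52 [ 471.2 -206.5  228. ]
top head_bar [353.8 217.6] 0.59 [517.5  13.4 228. ]
top head_bar [228.6 234.8] 0.57 [484.6 286.6 228. ]
side skirt_pointer [279.  157.9] 0.82 [501.4 227.5 106. ]
top skirt_pointer [259.7 232.6] 0.74 [487.9 238.5 106. ]
```

View pics/h1.png

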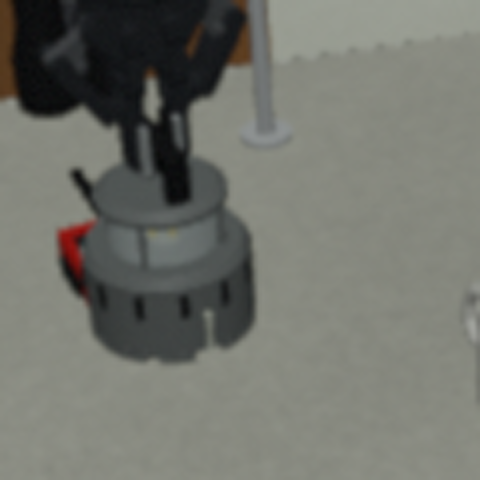

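>>> carry_out --pt "0.02 0.003 0" --pt "0.055 0.009 0" --pt "0.095 0.015 0" --pt "0.135 0.022 0" --pt "0.175 0.028 0" --pt "0.215 0.035 0" --pt "0.25 0.041 0" --pt "0.2746 0.0445 0" --roll '[-5, -12, -20, -28, -36, -44, -50, -54]' --claw '[0.005, 0.005, 0.005, 0.005, 0.005, 0.005, 0.005, 0.005]'

```text
clock: 13.1
position: [514.9, 11.8, 384.9]
ee_rot: [0.985, -0.173, 0.0, -0.0]
contact_force: [-0.0, 0.9, -4.2]
gripper_width: 14.7
grasp_force: 59.1
```

>>> carry_out --pt "0 0 0" --pt "0 0 0" --pt "0 0 0" --roll '[0, 0, 0]' --claw '[0.005, 0.005, 0.005]'

```text
clock: 13.48
position: [515.0, 14.1, 384.8]
ee_rot: [0.985, -0.173, 0.0, -0.0]
contact_force: [0.6, 0.3, -4.5]
gripper_width: 15.2
grasp_force: 59.2
```

Run:
```python
from d import *
go(513.6,12.5,142.6,70)
p=get_image("side")
for t,z in(("skirt_pointer",102),("pin",23),("half_mark",4)):
    for r in place_of(p,t)[:3]: print(t,np.round(r["at"],1),round(r["conf"],2),atz(p,r["at"],z).round(1))
save(p,"h2.png",(250,140,370,260),5)
# skirt outline by depth: points z 85..160
T=p["world_from_camera"];K=p["mtx"];Z=p["z_map"]
v,u=np.mgrid[0:400,0:640]; C=np.stack([(u-K[0,2])/K[0,0]*Z,-(v-K[1,2])/K[1,1]*Z,-Z],-1);W=C@T[:3,:3].T+T[:3,3]
for lo,hi in((100,140),(140,158)):
    q=W[(Z>0)&(np.hypot(W[...,0]-515,W[...,1]-12)<70)&(W[...,2]>lo)&(W[...,2]<hi)]
    q=q[q[:,1]<0]
    A=np.c_[2*q[:,:2],np.ones(len(q))]; s=np.linalg.lstsq(A,(q[:,:2]**2).sum(1),rcond=None)[0]
    print(lo,len(q),s[:2].round(1),"r",np.sqrt(s[2]+s[0]**2+s[1]**2).round(1),q.min(0).round(1),q.max(0).round(1))
```

```text
gp [515.   14.1 230.1] tooly -109.9 slide [-0.0008  0.002   0.0875] roll 0.1 or -179.9 q [ 0.34  0.21 -0.29 -0.   -1.07  0.88] tilt [ 2.e-04  2.e-04 -1.e+00] t 13.475
skirt_pointer [329.3 210.4] 0.55 [572.2   2.5 102. ]
pin [326.4 239.9] 0.87 [560.7  -9.8  23. ]
pin [310.8 237.8] 0.74 [527.3   7.   23. ]
half_mark [321.9 253.2] 0.8 [543.9 -30.4   4. ]
half_mark [296.8 238.2] 0.28 [498.6  33.7   4. ]
100 644 [515.3  12.3] r 54.5 [461.4 -45.  100.1] [ 5.694e+02 -1.000e-01  1.400e+02]
140 350 [514.9  11. ] r 52.7 [461.8 -48.6 140.1] [ 5.669e+02 -2.000e-01  1.580e+02]
```

View pics/h2.png

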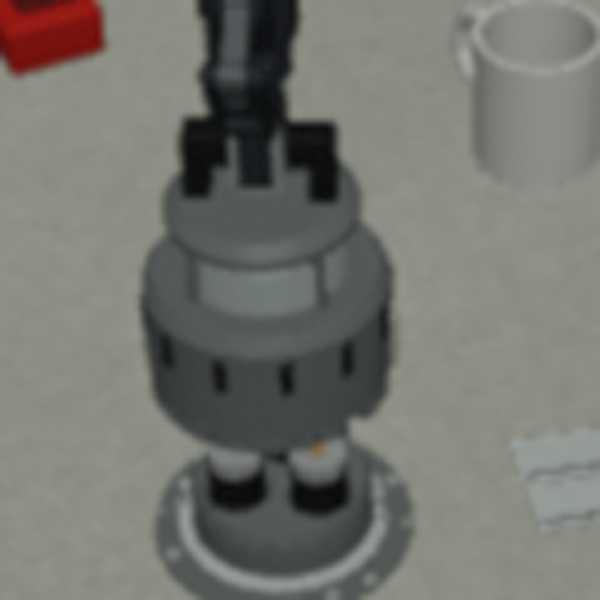

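>>> carry_out --pt "0.0007 0.0019 0.02" --pt "0.0007 0.0019 0.04" --pt "0.0007 0.0019 0.05" --pt "0.0007 0.0019 0.056" --pt "0.0007 0.0019 0.062" --pt "0.0007 0.0019 0.067" --pt "0.0007 0.0019 0.07" --pt "0.0007 0.0019 0.07" --roll '[0, 0, 0, 0, 0, 0, 0, 0]' --claw '[0.005, 0.005, 0.005, 0.005, 0.005, 0.005, 0.005, 0.005]'

```text
clock: 14.68
position: [515.0, 11.3, 314.6]
ee_rot: [0.985, -0.173, -0.0, 0.0]
contact_force: [-0.1, -0.2, -3.0]
gripper_width: 15.1
grasp_force: 59.1
```

>>> carry_out --pt "0 0 0.004" --pt "0 0 0.008" --pt "0 0 0.011" --pt "0 0 0.014" --pt "0 0 0.016" --pt "0 0 0.016" --roll '[0, 0, 0, 0, 0, 0]' --claw '[0.005, 0.005, 0.005, 0.005, 0.005, 0.005]'

```text
clock: 15.42
position: [515.0, 11.3, 298.6]
ee_rot: [0.985, -0.173, -0.0, 0.0]
contact_force: [0.3, -1.0, -2.8]
gripper_width: 14.7
grasp_force: 59.2
```

>>> carry_out --pt "0 0 0.001" --pt "0 0 0.002" --pt "0 0 0.003" --pt "0 0 0.003" --roll '[0, 0, 0, 0]' --claw '[0.005, 0.005, 0.005, 0.005]'

```text
clock: 15.92
position: [515.0, 11.2, 297.2]
ee_rot: [0.985, -0.173, 0.0, 0.0]
contact_force: [-3.7, 0.5, 6.1]
gripper_width: 15.0
grasp_force: 60.6
```

Run:
```python
from d import *
s=read_state();print(s["position"],s["contact_force"],s["wrist_torque"],s["joints"][5])
```

```text
[515.03880653  11.21351593 297.24864053] [-3.6855429   0.50918445  6.12671975] [-0.00716365  1.04193212  0.0269582 ] 0.8848744144438256
```

>>> carry_out --pt "0 0 0" --pt "0 0 0" --pt "0 0 0" --pt "0 0 0" --pt "0 0 0" --pt "0 0 0" --pt "0 0 0" --pt "0 0 0" --roll '[4, 9, 14, 19, 24, 29, 33, 36]' --claw '[0.005, 0.005, 0.005, 0.005, 0.005, 0.005, 0.005, 0.005]'

```text
clock: 16.92
position: [516.1, 11.7, 297.3]
ee_rot: [0.883, -0.469, 0.002, -0.001]
contact_force: [-0.1, 0.2, 2.4]
gripper_width: 14.7
grasp_force: 60.1
```

Run:
```python
from d import *
s=read_state();print(s["position"],s["contact_force"],s["wrist_torque"]);go(515,11,142,30)
for n in("side","top"):
  p=get_image(n)
  for t,z in(("skirt_pointer",17.5),("half_mark",4),("pin",23)):
    for r in place_of(p,t)[:3]:
        w=atz(p,r["at"],z); c=(516.4,10) if n=="side" else (513.5,13.1)
        print(n,t,np.round(r["at"],1),round(r["conf"],2),w.round(1),np.degrees(np.arctan2(w[1]-c[1],w[0]-c[0])).round(1),np.hypot(w[1]-c[1],w[0]-c[0]).round(1))
  if n=="side": save(p,"t1.png",(265,200,355,275),8)
```

```text
[516.10642397  11.68472598 297.25713576] [-0.11914497  0.17245922  2.41166569] [ 0.17897795 -0.04475593  0.31308545]
gp [516.8  11.8 142.6] tooly -146.0 slide [-0.0004  0.0019  0.0005] roll 4.0 or -176.0 q [ 0.34  0.31 -0.41  0.   -0.85  0.26] tilt [ 4.7e-03  5.0e-04 -1.0e+00] t 16.925
side skirt_pointer [324.  247.5] 0.94 [550.2 -26.8  17.5] -47.4 49.9
side skirt_pointer [428.4 306.7] 0.73 [ 712.3 -248.1   17.5] -52.8 324.0
side skirt_pointer [238.8 238.5] 0.4 [364.   57.7  17.5] 162.6 159.7
side half_mark [324.8 253.1] 0.93 [550.4 -32.    4. ] -51.0 54.1
side half_mark [427.7 308.2] 0.42 [ 715.  -242.1    4. ] -51.8 320.9
side pin [327.  238.9] 0.56 [562.9  -7.1  23. ] -20.2 49.5
```

View pics/t1.png

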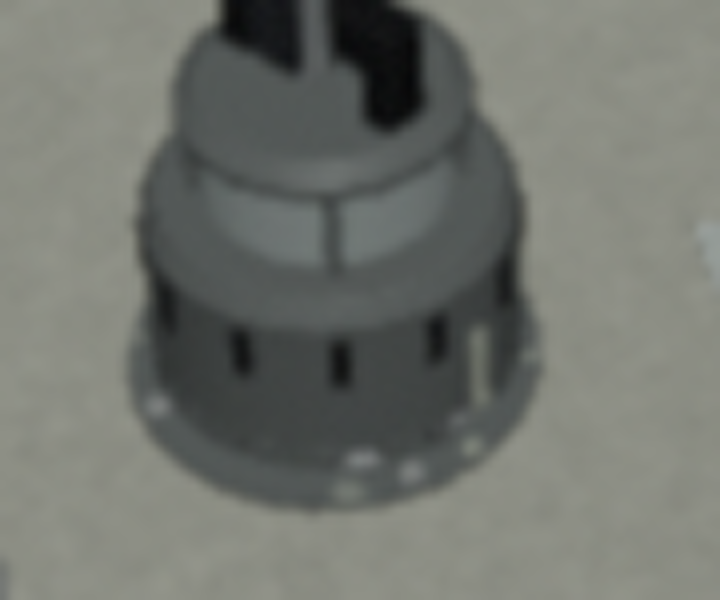

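```bash
cat > a.py <<'E'
from h import *
def proj(p,X):
    T=np.linalg.inv(p["world_from_camera"]);C=T[:3,:3]@X+T[:3,3];K=p["mtx"]
    return np.array([K[0,2]-K[0,0]*C[0]/C[2],K[1,2]+K[1,1]*C[1]/C[2]])
def run(c=(516.4,10.3)):
    p=get_image("side"); I=cv2.cvtColor(p["img"],cv2.COLOR_RGB2GRAY).astype(np.float32)
    def prof(r,zs,rs=None):
        a=np.arange(-90,0,.5);f=[]
        for t in a:
            t=np.radians(t);v=0
            for z in zs:
                u=proj(p,np.array([c[0]+r*np.cos(t),c[1]+r*np.sin(t),z])); v+=cv2.getRectSubPix(I,(1,1),(float(u[0]),float(u[1])))[0,0]
            f.append(v/len(zs))
        return a,np.array(f)
    from scipy.signal import find_peaks
    for nm,r,zs in(("pointer",55,(19,22,25,28)),("foot marks",59,(4,))):
        a,f=prof(r,zs);k,d=find_peaks(f,prominence=6);print(nm,[(a[i],round(float(x),0)) for i,x in zip(k,d["prominences"])])
E
python3 -c "
from a import *
run()"
```

```text
pointer [(np.float64(-54.5), 36.0), (np.float64(-10.5), 16.0)]
foot marks [(np.float64(-81.0), 15.0), (np.float64(-59.5), 28.0), (np.float64(-18.0), 26.0)]
```

>>> carry_out --pt "0 0 0.001" --pt "0 0 0.001" --pt "0 0 0.001" --pt "0 0 0.001" --pt "0 0 0.001" --roll '[2, 4, 5, 5, 5]' --claw '[0.005, 0.005, 0.005, 0.005, 0.005]'

```text
clock: 18.0
position: [516.1, 11.6, 297.2]
ee_rot: [0.863, -0.506, 0.002, -0.001]
contact_force: [-1.0, 1.0, 10.8]
gripper_width: 14.9
grasp_force: 61.3
```

```bash
python3 -c "
from a import *
run(); s=read_state();print(s['position'],s['contact_force'],s['wrist_torque'],s['gripper_width'],s['grasp_force']);go(515,11,142,30)
save(get_image('side'),'t2.png',(265,200,355,275),8)"
```

```text
pointer [(np.float64(-58.0), 39.0), (np.float64(-8.0), 12.0)]
foot marks [(np.float64(-81.0), 15.0), (np.float64(-59.5), 28.0), (np.float64(-18.0), 25.0)]
[516.11790042  11.58279467 297.17381423] [-1.44440117  1.02615665 10.73694212] [0.28093602 0.36327518 0.28754449] 14.983949734095248 61.290507316589355
gp [516.9  11.6 142.5] tooly -150.8 slide [-0.0004  0.0019  0.0005] roll -0.8 or 179.2 q [ 0.34  0.31 -0.41  0.   -0.85  0.17] tilt [ 5.e-03  1.e-04 -1.e+00] t 18.05
```

View pics/t2.png

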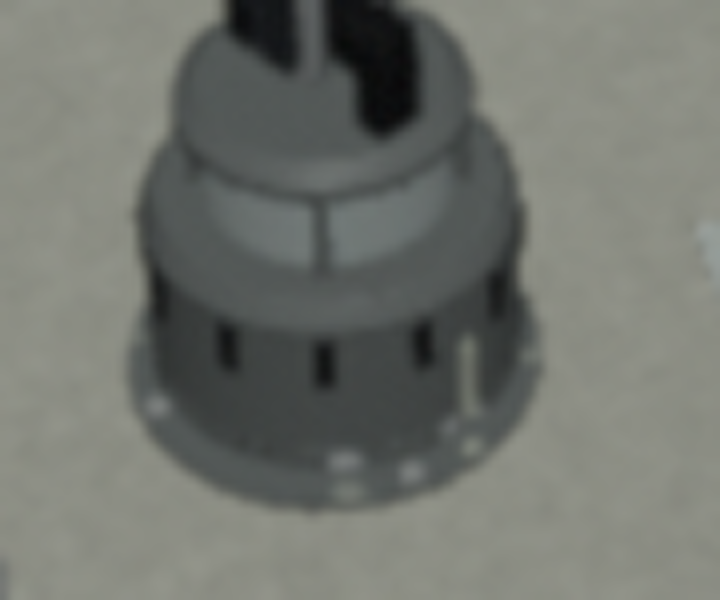

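>>> carry_out --pt "0 0 0" --pt "0 0 0" --pt "0 0 0" --pt "0 0 0" --roll '[0.7, 1.3, 1.3, 1.3]' --claw '[0.005, 0.005, 0.005, 0.005]'

```text
clock: 18.6
position: [516.1, 11.6, 297.2]
ee_rot: [0.857, -0.516, 0.002, -0.001]
contact_force: [-0.7, 0.6, 10.8]
gripper_width: 15.3
grasp_force: 61.3
```

```bash
python3 -c "
from a import *
run(); s=read_state();print(s['position'],s['contact_force'],s['wrist_torque'],s['joint_vel'].round(3));go(515,11,142,30)
# spare still in caddy, new depth check of head top height
p=get_image('side')
print(depth(p,(313.2,305.8)))
job_done()"
```

```text
pointer [(np.float64(-58.5), 33.0), (np.float64(-8.0), 8.0)]
foot marks [(np.float64(-81.0), 15.0), (np.float64(-59.5), 28.0), (np.float64(-18.0), 25.0)]
[516.11157306  11.58392682 297.18761121] [-0.18374696  0.91453389 11.42424719] [0.22903837 0.36110123 0.3479381 ] [-0.001 -0.001  0.002 -0.001 -0.     0.001]
gp [516.9  11.6 142.5] tooly -152.1 slide [-0.0004  0.0019  0.0005] roll -2.1 or 177.9 q [ 0.34  0.31 -0.41  0.   -0.85  0.15] tilt [ 0.005  0.    -1.   ] t 18.65
[ 478.48346528 -214.72745551   62.34714055]
the job is handed in; nothing more can be done
```

The job is handed in: the one empty well has its cell fully home, the leftover spare is still standing in the caddy, and the arm is holding the lamp head fully down. The pointer measures about 1° from the half-way mark, short of the lock, at 18.7 s on the robot's clock.

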